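Put the staining jars back on their own drip trays

ROBOT

A 6-joint arm with a two-finger parallel gripper is mounted at the origin on the work surface. World frame = base frame: x ahead of the robot, y to its left, z up, the work surface at z = 0. Lengths are in mm, angles in rad, forces in N, time in s.
With the tool pointing down it reaches from about 275 to 825 mm from the base axis. Payload 5.2 kg.
Tool frame: the origin (TCP) lies at the very end of the fingers, on their centre line; the grasp point (between the pads) lies 19 mm behind it; z points along the fingers, y is the direction in which the jaws open and shut (so a half turn about z gives the same grasp; the last joint's range is limited). The gripper opens to 93 mm and grips with 3 to 60 N. Pads are 15 mm wide; open, the fingers measure 128 mm over their backs; the gripper's body (75 mm by 188 mm) begins 65 mm behind the grasp point.
Start: joints at [-1.518, 0.259, 1.535, -0, 1.348, -0.203], TCP at [139.182, -532.103, 218.653] pointing down, gripper open.
Joint ranges: [-3.14, 3.14], [-0.91, 2.08], [0.19, 2.58], [-1.22, 4.36], [0.22, 2.71], [-3.12, 3.12]. Speed limits (rad/s): [2.57, 2.57, 3.14, 3.14, 3.14, 3.14].

INTERFACE

Orientations are given as [roll, pitch, yaw] about the fixed x, y, z axes, in that order (R = Rz(yaw) Ry(pitch) Rx(roll)).
In Python, from bench import robot gives the robot as it stands. The module is installed in compiled form; this text tells all that it offers. Calls block until the motion is done:
- robot.move_ptp(position, orientation): joint-space move of the TCP to a pose.
- robot.move_linear(position, ori=None, speed=150, f_stop=None): straight line of the TCP; ori=None keeps the orientation; speed is the mean speed in mm/s. With f_stop (N) it stops when the force on the tool has changed by that much, and returns True; else False.
- robot.move_j(angles): joint-space move.
- robot.move_gripper(opening): opening from 0.0 (shut) to 1.0 (fully open); the grip force is fixed at half the most; returns when the fingers have stopped.
- robot.sleep(seconds).
- robot.inverse_kinematics(position, orientation): joint angles nearest the present ones, or None.
- robot.get_image(name): name is "scene" or "top" or "wrist"; returns a dict with "img" (384x512x3 uint8, blue, green, red), "fovy" (degrees; the focal length in pixels is half the picture's height over the tangent of half this angle, whatever the lens; pixels are square), "cx", "cy" (the principal point, pixels), "eye" and "orientation" of the camera in the world. Camera axes: x right, y down, z forward; pixel columns grow to the right and rows downward; lengths in mm; the calibration is good to about 2 mm. A picture is of the moment at which its call begins. There is no depth.
A pose or a line that the arm cannot do raises robot.MotionError and nothing moves.
- robot.hand_in(): hands the job in, once; it reports no verdict.
Readings, each from a call of its own:
- robot.current_t(): time.
- robot.current_qpos(): joint angles.
- robot.current_joint_vel(): joint speeds.
- robot.current_joint_efforts(): joint torques, N m.
- robot.current_tcp_pos(): TCP position.
- robot.current_eef_rot(): TCP orientation.
- robot.current_contact_force(): force on the tool from outside, world axes, zero at the start.
- robot.current_ft_torque(): the same for the moment, N m.
- robot.current_gripper_width(): opening from 0.0 (shut) to 1.0 (fully open).
Only numpy, scipy, OpenCV 4.12 (cv2) and the standard library are available. Lean on these libraries where they do the work, as an engineer would, in place of code of your own. Each camera call takes 0.05 s, during which the arm holds its last target. There are 200 camera calls.

TASK

The three staining jars have been put back in the wrong drip trays: move each into the tray of its own outline (round in round, square in square, oblong in oblong), upright on the tray's floor, centred by eye, the square and oblong jars parallel to their tray's sides. The black rubber mat is free for parking a jar on the way. They are glass: set them down gently without dropping or tipping any, and leave the slide box, the petri dish and the little bottle alone.

Things in the scene. Friction and masses are not known exactly. Their poses are not given: they have to be found in the camera images.
- round_jar_center (a point): Closed staining jar of round plan, 56 mm in diameter, amber glass with a black lid of the same outline, straight-sided, 76 mm tall, 0.15 to 0.31 kg. The point is its centre, half-way up (38 mm above its foot); z is up. Starts in the square tray.
- square_jar_center (a point): Closed staining jar of square plan, 48 x 48 mm, amber glass with a black lid of the same outline, straight-sided, 72 mm tall, 0.15 to 0.31 kg. The point is its centre, half-way up (36 mm above its foot); z is up, x and y are square to its sides. Starts in the oblong tray.
- long_jar_center (a point): Closed staining jar of oblong plan, 76 x 44 mm, amber glass with a black lid of the same outline, straight-sided, 68 mm tall, 0.15 to 0.31 kg. The point is its centre, half-way up (34 mm above its foot); z is up, x runs along its 76 mm length, y across its 44 mm width. Starts in the round tray.
- round_tray: White plastic drip tray, fixed to the bench, round, 112 mm outside and 104 mm inside diameter; floor 4 mm thick, rim 4 mm wide rising to 10 mm above the bench. Origin: centre of its underside, on the bench; z up. At the start the oblong jar wrongly stands in it.
- square_tray: White plastic drip tray, fixed to the bench, square, 100 x 100 mm outside, 92 x 92 mm inside; floor 4 mm thick, rim 4 mm wide rising to 10 mm above the bench. Origin: centre of its underside, on the bench; x and y square to its sides, z up. At the start the round jar wrongly stands in it.
- long_tray: White plastic drip tray, fixed to the bench, oblong, 132 x 80 mm outside, 124 x 72 mm inside; floor 4 mm thick, rim 4 mm wide rising to 10 mm above the bench. Origin: centre of its underside, on the bench; x along its 132 mm length, y across, z up. At the start the square jar wrongly stands in it.
- spare_mat: Empty flat black rubber mat, 110 x 110 mm, 4 mm thick, fixed to the bench, without a rim: the free spot to park a jar. Origin: centre of its underside, on the bench; z up.
- slide_box_center (a point): Bystander: wooden microscope-slide box, 87 x 102 mm, 32 mm high, loose; the point is its centre.
- petri_dish_center (a point): Bystander: closed petri dish with green content, 96 mm in diameter, 16 mm high, loose; the point is its centre.
- oil_bottle_center (a point): Bystander: small clear bottle with a white cap, 32 mm in diameter, 60 mm tall, loose; the point is its centre.
Not all that is in view belongs to the job. What is shaped like the square_tray but red is not meant.

How it is judged (in metres and radians):
At the end, for the whole second after the job is handed in: Each jar stands upright (within 0.1 rad) and at rest on the floor of the tray of its own outline (foot within 4 mm of the floor), its centre within 14 mm of the tray's centre; the square jar's sides and the oblong jar's length are within 0.22 rad of parallel to their tray's (horizontal distance between round_jar_center and round_tray below 0.014 m and z of round_jar_center in the frame of round_tray between 0.036 and 0.046 m and angle between each of round_jar_center, square_jar_center, long_jar_center's own z axis and vertical below 0.1 rad and linear speed of each of round_jar, square_jar, long_jar below 0.02 m/s and angular speed of each of round_jar, square_jar, long_jar below 0.2 rad/s and horizontal distance between square_jar_center and square_tray below 0.014 m and z of square_jar_center in the frame of square_tray between 0.034 and 0.044 m and (angle between the x axis of square_jar_center and the x axis of square_tray, either way round below 0.22 rad or angle between the x axis of square_jar_center and the y axis of square_tray, either way round below 0.22 rad) and horizontal distance between long_jar_center and long_tray below 0.014 m and z of long_jar_center in the frame of long_tray between 0.032 and 0.042 m and angle between the x axis of long_jar_center and the x axis of long_tray, either way round below 0.22 rad); the robot touches nothing.
It fails at once if a jar is tipped over (angle between any of round_jar_center, square_jar_center, long_jar_center's own z axis and vertical above 0.5 rad).
It fails at once if a jar is dropped: it falls freely faster than 0.6 m/s (about 2 cm of fall) ((linear speed of round_jar above 0.6 m/s and contact force between round_jar and the fingers below 0.3 N) or (linear speed of square_jar above 0.6 m/s and contact force between square_jar and the fingers below 0.3 N) or (linear speed of long_jar above 0.6 m/s and contact force between long_jar and the fingers below 0.3 N)).
It fails at once if the slide box, the petri dish or the little bottle is pushed more than 3 cm (distance of any of slide_box_center, petri_dish_center, oil_bottle_center from where it was at the start of the episode above 0.03 m).
It also fails if it takes over 104 s, if anything falls off the work surface, if the arm or the gripper's body presses on something with over 40 N, if the wrist force passes 120 N, or if a joint passes its speed limit or range.

## Working session

There is one attempt and no reset: what is moved stays moved. The work goes in short steps, each a Python script; the robot and the scene stay as the last script left them, time stands still between calls to the robot, and variables do not carry over. Pictures are saved under pics/ and viewed, about 12 in all and at most 16, crops included, and the job is handed in when it is done.

```bash
mkdir -p pics; cat > h.py <<'E'
import numpy as np, cv2
from scipy.spatial.transform import Rotation as R
from bench import robot
def snap(n,f=None):
    d=robot.get_image(n)
    if f: cv2.imwrite('pics/'+f,d['img'])
    return d
def cam(d):
    f=d['img'].shape[0]/2/np.tan(np.radians(d['fovy'])/2)
    o=np.array(d['orientation'],float)
    M=o if o.shape==(3,3) else R.from_euler('xyz',o).as_matrix()
    return f,M,np.array(d['eye'],float)
def ray(d,uv,z):
    f,M,e=cam(d); uv=np.atleast_2d(uv).astype(float)
    r=np.c_[(uv[:,0]-d['cx'])/f,(uv[:,1]-d['cy'])/f,np.ones(len(uv))]@M.T
    return e+r*((z-e[2])/r[:,2])[:,None]
def proj(d,p):
    f,M,e=cam(d); c=(np.atleast_2d(p)-e)@M
    return np.c_[d['cx']+f*c[:,0]/c[:,2],d['cy']+f*c[:,1]/c[:,2]]
E
python3 - <<'E'
from h import *
for n in('top','scene'):
    d=snap(n,n+'0.png'); print(n,d['fovy'],d['cx'],d['cy'],d['eye'],d['orientation'])
a=cv2.imread('pics/top0.png');b=cv2.imread('pics/scene0.png')
cv2.imwrite('pics/top0b.png',cv2.resize(a,(800,600),interpolation=cv2.INTER_CUBIC))
print(robot.current_eef_rot(),robot.current_t())
E
```

```text
top 43.51859223010996 250.72665930797814 188.77926569133632 [ 452.80477728   27.23068211 1318.23650032] [-3.06043319 -0.02422399 -1.54665564]
scene 55.241307906374914 258.7479046352065 192.18046248258065 [1053.3424677   127.90146532  677.068596  ] [-2.45419538  0.01434557  1.75755895]
[-3.13997954e+00 -2.84961034e-04  2.55815205e-01] 0.1
```

View pics/top0b.png

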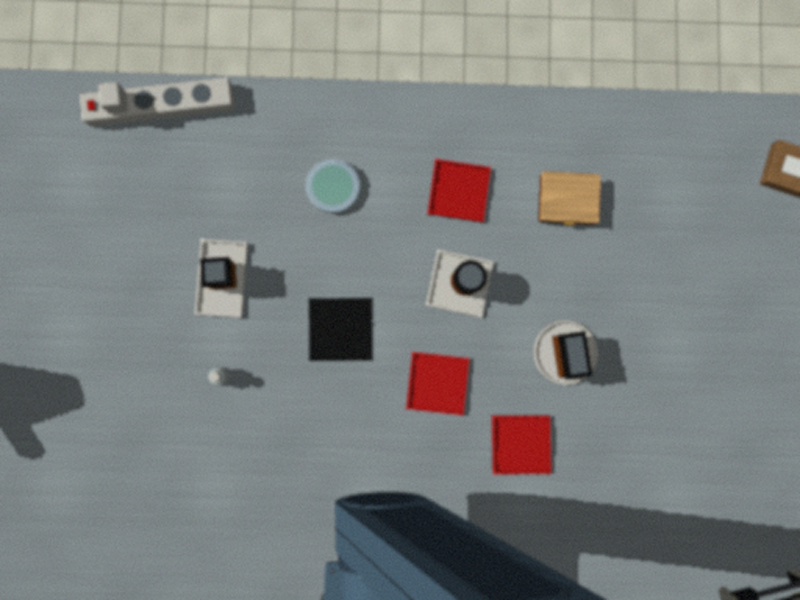

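View pics/scene0.png

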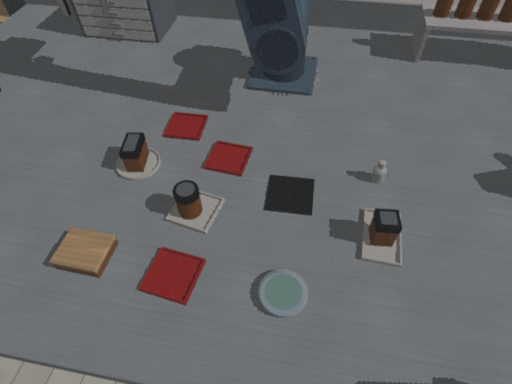

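Up in the top image is +x and left is +y. These are the candidates in the 800x600 top view.
- **Trays:** the white ones are oblong (222,278), square (461,283) and round (566,352). The red squares at (460,190), (439,383) and (522,445) are decoys.
- **Mat:** black, at (341,328).
- **Jars:** square in the oblong tray (217,272), round in the square tray (470,277), oblong in the round tray (572,354).
- **Bystanders:** petri dish (333,186), wooden box (570,198; the brown one at the right edge, cut off, is not on the list) and bottle (217,376).

Next I'll measure them.

```bash
cat > meas.py <<'E'
from h import *
d=cv2.imread('pics/top0.png')
def rect(pts):
    (c,s,a)=cv2.minAreaRect(pts[:,:2].astype(np.float32)); 
    if s[0]<s[1]: s=s[::-1]; a+=90
    return np.round(c,1),np.round(s,1),round((a+90)%180-90,1)
def blob(img,mask,uv,r=45):
    m=np.zeros(mask.shape,np.uint8); cv2.circle(m,(int(uv[0]),int(uv[1])),r,255,-1)
    m&=mask
    n,l,s,_=cv2.connectedComponentsWithStats(m)
    k=[i for i in range(1,n) if s[i,4]>15]
    ys,xs=np.nonzero(np.isin(l,k)); return np.c_[xs,ys]
def masks(im):
    hsv=cv2.cvtColor(im,cv2.COLOR_BGR2HSV)
    white=((hsv[...,2]>150)&(hsv[...,1]<50)).astype(np.uint8)*255
    black=(hsv[...,2]<45).astype(np.uint8)*255
    return white,black
E
python3 - <<'E'
from meas import *
D=snap('top'); im=D['img']; w,b=masks(im); k=.64
for n,uv,z in(('long',(222,278),10),('square',(461,283),10),('round',(566,352),10)):
    p=blob(im,w,np.array(uv)*k,32); P=ray(D,p,z); print(n,rect(P),cv2.minEnclosingCircle(P[:,:2].astype(np.float32)))
p=blob(im,b,np.array((341,328))*k,34); print('mat',rect(ray(D,p,4)))
for n,uv,h in(('sqj',(217,272),76),('roj',(470,277),80),('loj',(572,354),72)):
    p=blob(im,b,np.array(uv)*k,20); P=ray(D,p,h); print(n,rect(P))
c=cv2.resize(im[130:260,110:400],None,fx=2.7,fy=2.7,interpolation=cv2.INTER_CUBIC); cv2.imwrite('pics/crop1.png',c)
E
```

```text
long (array([584. , 299.8]), array([134.7,  82.1]), -1.9) ((584.3370361328125, 299.13812255859375), 76.75262451171875)
square (array([ 586.1, -117.7]), array([103.8, 102.6]), -9.9) ((584.9505615234375, -117.03771209716797), 69.65021514892578)
round (array([ 470.4, -290.4]), array([112.6,  82.6]), -8.2) ((468.28961181640625, -303.95758056640625), 56.572200775146484)
mat (array([498.8,  87.3]), array([106.6, 101. ]), -88.5)
sqj (array([584. , 287.8]), array([48.8, 44.3]), -87.6)
roj (array([ 583.4, -127.9]), array([51. , 45.4]), 76.2)
loj (array([ 462.1, -307. ]), array([71.2, 44.8]), 9.9)
```

View pics/crop1.png

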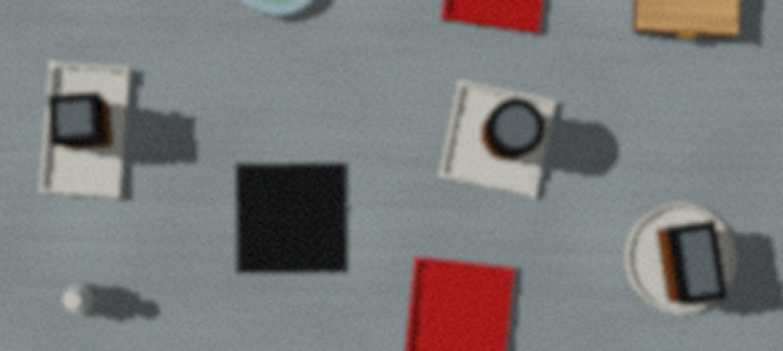

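```bash
python3 - <<'E'
from meas import *
yaw=np.radians(-10)
for p in([583,-128,30],[499,87,30],[584,288,30],[462,-307,30],[584,300,30],[468,-304,30]):
    print(p,[ (lambda q:None if q is None else np.round(q[5],2))(robot.inverse_kinematics(p,[np.pi,0,np.radians(y)])) for y in(-90,-10,0,10,80)])
robot.move_ptp([583,-128,260],[np.pi,0,yaw])
d=snap('wrist','w1.png'); print(d['eye'],robot.current_tcp_pos(),robot.current_t(), robot.current_qpos())
print(proj(d,[[583,-128,80],[586,-118,10]]))
E
```

```text
[583, -128, 30] [np.float64(2.74), np.float64(1.34), np.float64(1.17), np.float64(0.99), np.float64(-0.23)]
[499, 87, 30] [np.float64(3.09), np.float64(1.7), np.float64(1.52), np.float64(1.35), np.float64(0.13)]
[584, 288, 30] [np.float64(-2.85), np.float64(2.03), np.float64(1.86), np.float64(1.68), np.float64(0.46)]
[462, -307, 30] [np.float64(2.35), np.float64(0.96), np.float64(0.78), np.float64(0.61), np.float64(-0.61)]
[584, 300, 30] [np.float64(-2.84), np.float64(2.05), np.float64(1.88), np.float64(1.7), np.float64(0.48)]
[468, -304, 30] [np.float64(2.37), np.float64(0.97), np.float64(0.79), np.float64(0.62), np.float64(-0.6)]
[ 660.55079707 -141.35806622  425.39821054] [ 582.73981016 -128.961901    259.89821308] 2.3583 [-4.04351078e-01  3.21133903e-01  1.34872173e+00 -2.72097280e-04
  1.47188693e+00  1.34222564e+00]
[[251.47351662 169.97317195]
 [243.48780785 157.16679376]]
```

View pics/w1.png

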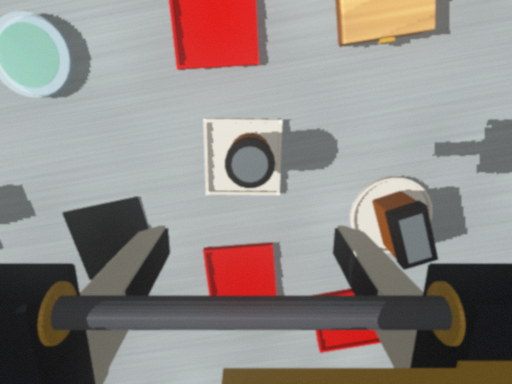

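The lid is at (250,162) and the white square tray at (243,157), where the top view predicts the tray. The lid needs a finer measure.

```bash
python3 - <<'E'
from meas import *
D=snap('wrist'); im=D['img']; w,b=masks(im)
p=blob(im,w,(243,157),60); print('tray',rect(ray(D,p,10)))
hsv=cv2.cvtColor(im,cv2.COLOR_BGR2HSV)
for uv in [(250,150),(250,165),(250,184),(250,138),(228,160)]: print(uv,hsv[uv[1],uv[0]])
for T in(35,50,70):
    p=blob(im,(hsv[...,2]<T).astype(np.uint8)*255,(250,163),30); print(T,p.min(0),p.max(0),rect(ray(D,p,80)))
g=((hsv[...,2]>70)&(hsv[...,2]<140)).astype(np.uint8)*255
p=blob(im,g,(250,163),18);print('grey',p.min(0),p.max(0),rect(ray(D,p,80)))
print(proj(D,[[583,-128,80],[611,-128,80],[555,-128,80],[583,-100,80],[583,-156,80]]))
E
```

```text
tray (array([ 582.2, -114.2]), array([158.6, 152. ]), -1.0)
(250, 150) [ 93  17 137]
(250, 165) [100  17 136]
(250, 184) [45 18 58]
(250, 138) [17 30 59]
(228, 160) [23 17 61]Traceback (most recent call last):
  File "<stdin>", line 7, in <module>
    return umr_minimum(a, axis, None, out, keepdims, initial, where)
ValueError: zero-size array to reduction operation minimum which has no identity
```

```bash
cat >> meas.py <<'E'
def grey(d,uv,z,r=30):
    "grey inset on top of a lid (connected to uv), as rect on plane z"
    v=cv2.cvtColor(d['img'],cv2.COLOR_BGR2HSV)
    m=((v[...,2]>90)&(v[...,2]<180)&(v[...,1]<60)).astype(np.uint8)
    m=cv2.erode(m,np.ones((2,2),np.uint8)); _,l=cv2.connectedComponents(m,connectivity=4)
    u,w=map(int,uv); ys,xs=np.nonzero(l==l[w,u]); return rect(ray(d,np.c_[xs,ys]-.0,z)),len(xs)
def wtray(d,uv,r,z=10,T=195):
    v=cv2.cvtColor(d['img'],cv2.COLOR_BGR2HSV)
    p=blob(d['img'],((v[...,2]>T)&(v[...,1]<50)).astype(np.uint8)*255,uv,r); return rect(ray(d,p,z))
def dark(d,uv,r,z,T=90):
    p=blob(d['img'],(d['img'].max(2)<T).astype(np.uint8)*255,uv,r); return rect(ray(d,p,z))
E
python3 - <<'E'
from meas import *
D=snap('wrist')
for T in(190,200,210):print('tray',wtray(D,(243,157),60,T=T))
print('grey',grey(D,(250,160),80),'dark',dark(D,(250,163),30,80))
print(proj(D,[[583,-128,80],[611,-128,80],[555,-128,80],[583,-100,80],[583,-156,80]]).round(0).tolist())
E
```

```text
tray (array([ 585.6, -115.6]), array([102.7, 102. ]), 79.9)
tray (array([ 584.9, -115.7]), array([100.9, 100.3]), -10.3)
tray (array([ 585.5, -115.7]), array([100. ,  99.4]), 79.7)
grey ((array([ 589. , -127.2]), array([38.4, 38.3]), 52.9), 985) dark (array([ 592., -128.]), array([54.4, 52.7]), -10.1)
[[251.0, 170.0], [247.0, 145.0], [256.0, 194.0], [226.0, 174.0], [277.0, 166.0]]
```

```bash
cat > act.py <<'E'
from meas import *
Z=26; H=130
def o(y): return [np.pi,0,np.radians(y)]
def pick(x,y,yaw):
    robot.move_ptp([x,y,H],o(yaw)); robot.move_gripper(1.0)
    print('pick stop',robot.move_linear([x,y,Z],speed=100,f_stop=8))
    robot.move_gripper(0.0); print('width mm',robot.current_gripper_width()*93)
    print('z',robot.current_tcp_pos()[2])
    robot.move_linear([x,y,H],speed=80)
def place(x,y,yaw):
    robot.move_linear([x,y,H],ori=o(yaw),speed=180)
    robot.move_linear([x,y,Z+8],speed=80)
    print('touch',robot.move_linear([x,y,Z-3],speed=15,f_stop=5),robot.current_tcp_pos())
def release(up=260):
    robot.move_gripper(1.0); p=robot.current_tcp_pos()
    robot.move_linear([p[0],p[1],H],speed=100)
    print('t',robot.current_t())
E
python3 - <<'E'
from act import *
pick(588,-127.5,-10); print(robot.current_contact_force(),robot.current_t())
place(499,87,0); release()
robot.move_ptp([560,292,260],o(0)); d=snap('wrist','w2.png')
print(proj(d,[[584,288,76],[584,300,10]]),robot.current_t())
E
```

```text
pick stop False
width mm 55.95394607291948
z 26.089813067084688
[ 0.68112553  0.45851384 -1.20405345] 6.575
touch True [498.97396259  87.00082578  25.92834534]
t 11.9083
[[254.81929163 147.36767249]
 [244.83669787 139.30517958]] 12.9417
```

View pics/w2.png

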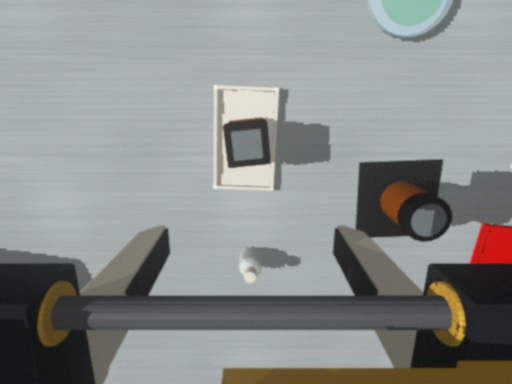

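The round jar stands on the mat. The square jar's lid is at (247,143), turned a few degrees, in the oblong tray at (246,137).

```bash
python3 - <<'E'
from meas import *
D=snap('wrist')
print('tray',wtray(D,(246,137),62,T=200),wtray(D,(246,137),62,T=190))
print('grey',grey(D,(247,143),76),'dark',dark(D,(247,143),32,76))
E
```

```text
tray (array([583.1, 300.5]), array([132.4,  79.9]), -2.1) (array([582.8, 301.2]), array([134.1,  80.8]), -2.3)
grey ((array([586.4, 296.3]), array([31.3, 31.2]), 6.1), 831) dark (array([588.7, 296.4]), array([47.9, 46.1]), 5.9)
```

```bash
python3 - <<'E'
from meas import *
D=snap('top'); v=D['img'].max(2)
def g(uv,z,R):
    # grey inset: otsu inside the lid neighbourhood
    u,w=uv; m=(v>75).astype(np.uint8); _,l=cv2.connectedComponents(m,connectivity=4)
    ys,xs=np.nonzero(l==l[w,u]); return len(xs),rect(ray(D,np.c_[xs,ys],z))
print(v[170:180,132:148])
print('sq',g((139,174),76,20)); print('lo',g((367,227),72,20))
print('dark T70 sq',dark(D,(139,174),18,76,70),'lo',dark(D,(366,227),22,72,70))
W=snap('wrist'); print(proj(W,[[450,292,55]]), proj(D,[[586.4,296.3,76],[584,288,76]]))
E
```

```text
[[81 51 30 22 22 28 19 27 27 25 26 19 28 29 21 27]
 [75 48 32 24 20 18 27 23 21 29 28 25 28 24 25 23]
 [74 48 35 28 27 25 24 19 22 22 27 26 25 27 27 25]
 [71 46 23 28 24 25 26 25 28 23 25 26 26 22 29 27]
 [70 43 31 20 34 25 24 24 23 21 21 26 31 25 23 29]
 [64 41 24 19 24 24 23 23 25 23 26 27 18 27 24 27]
 [60 40 28 21 23 25 19 23 26 25 24 27 22 28 28 22]
 [55 35 25 26 24 21 28 27 24 27 29 19 19 28 28 28]
 [41 33 24 28 24 26 27 27 26 25 26 20 21 24 27 20]
 [27 24 26 20 22 26 27 25 22 26 25 25 30 28 27 30]]
sq (12083, (array([432.1,   5.2]), array([1305.2,  797.8]), 83.5))
lo (12083, (array([432. ,   5.1]), array([1309.4,  800.4]), 83.5))
dark T70 sq (array([590. , 289.6]), array([84.1, 82.9]), -3.3) lo (array([ 462.1, -306.8]), array([77.1, 48.1]), 11.1)
[[250.8903974  250.19473924]] [[136.23910911 173.51578805]
 [139.42646491 174.52485853]]
```

```bash
python3 - <<'E'
from act import *
pick(586,294,6)
place(585.3,-116.5,-10); release()
robot.move_ptp([440,-306,260],o(0)); d=snap('wrist','w3.png')
print(proj(d,[[463,-307,72],[468,-304,10],[586,-116,76]]),robot.current_t())
E
```

```text
pick stop False
width mm 47.435987999762034
z 26.027803406778844
touch True [ 585.39151776 -116.49903711   25.96448357]
t 23.7417
[[254.11391916 148.54080457]
 [251.4268283  136.98473075]
 [ 60.20489314  24.66983481]] 24.85
```

View pics/w3.png

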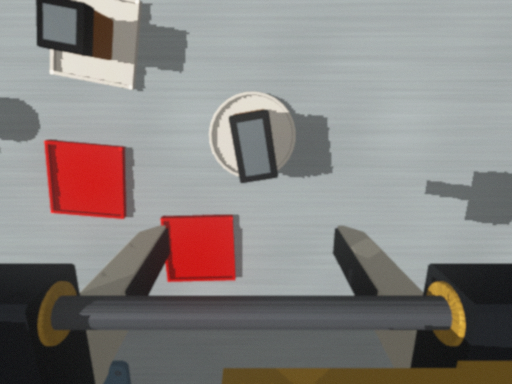

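The square jar stands in the square tray at top left. The oblong jar's lid is at (253,146), in the round tray at (251,137).

```bash
python3 - <<'E'
from act import *
D=snap('wrist'); v=D['img'].max(2)
p=blob(D['img'],((v>195)*255).astype(np.uint8),(251,137),52); P=ray(D,p,10); print('rtray',cv2.minEnclosingCircle(P[:,:2].astype(np.float32)))
g,n=grey(D,(253,146),72); print('grey',g,n,'dark',dark(D,(253,146),42,72))
ok=62>g[1][0]>45 and abs(g[0][0]-463)<12 and abs(g[0][1]+307)<12 and abs(g[2]-10)<6
if ok:
    pick(g[0][0]-1,g[0][1],g[2]); place(583.3,300.3,-2); release()
    robot.move_ptp([476,87,260],o(0)); d=snap('wrist','w4.png')
    print(proj(d,[[499,87,80]]),robot.current_t())
E
```

```text
rtray ((469.040283203125, -303.4740905761719), 55.32929611206055)
grey (array([ 463.3, -306.9]), array([59. , 27.1]), 9.5) 1307 dark (array([ 464.8, -306.6]), array([75.1, 42.6]), 9.2)
pick stop False
width mm 43.58129281202862
z 26.031822416238377
touch True [583.35364825 300.29465695  25.99609234]
t 36.8083
[[252.82076867 149.73546121]] 37.9083
```

View pics/w4.png

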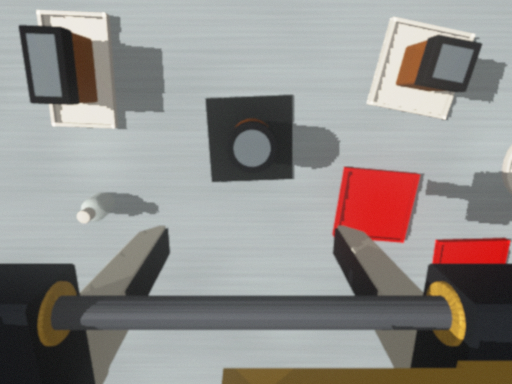

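The oblong jar is in the oblong tray (62,66), the square jar in the square tray (440,63), and the round jar on the mat with its lid at (252,148), as predicted.

```bash
python3 - <<'E'
from act import *
D=snap('wrist'); g,n=grey(D,(252,149),80); print(g)
x,y=g[0] if np.hypot(*(g[0]-[499,87]))<8 else (499,87)
pick(x,y,0); place(469,-303.7,0); release()
for n,p,uz in(('r',(446,-304),((469,-303.7,80),)),('s',(562,-117),((585,-116.5,76),)),('l',(560,300),((583,300,72),))):
    robot.move_ptp([*p,260],o(0)); d=snap('wrist','e%s.png'%n); uv=proj(d,uz)[0]
    try: print(n,'jar',grey(d,uv,uz[0][2]),dark(d,uv,42,uz[0][2]))
    except Exception as e: print(n,e)
    t=proj(d,[[*uz[0][:2],10]])[0]; print(n,'tray',wtray(d,t,64 if n=='l' else 58,T=200))
robot.move_ptp([350,87,260],o(0)); snap('scene','s1.png')
ims=[cv2.imread('pics/'+f)[0:300,:] for f in('er.png','es.png','el.png')]+[cv2.imread('pics/s1.png')[50:350]]
q=cv2.resize(np.vstack([np.hstack(ims[:2]),np.hstack(ims[2:])]),(800,470)); cv2.imwrite('pics/end.png',q); print(robot.current_t())
E
```

```text
(array([500.2,  87.8]), array([38.2, 37.5]), -45.4)
pick stop False
width mm 56.31796542906689
z 26.066392286892203
touch True [ 468.96357793 -303.70004604   25.98749011]
t 48.3
r jar ((array([ 468.9, -302.9]), array([38.3, 37.6]), -45.5), 999) (array([ 470.5, -302.6]), array([54.2, 52.8]), -45.8)
r tray (array([ 469.2, -299.5]), array([110. , 101.6]), -7.5)
s jar ((array([ 586. , -115.9]), array([31.5, 31.5]), -10.2), 835) (array([ 588.4, -116. ]), array([48.6, 45.9]), -10.3)
s tray (array([ 585.1, -115.9]), array([101.3, 100.7]), -10.7)
l jar ((array([584. , 300.7]), array([58.9, 27.2]), -0.8), 1315) (array([585.9, 301.4]), array([74.6, 42.8]), -2.1)
l tray (array([583.1, 300.7]), array([132.6,  80.3]), -2.5)
52.6667
```

View pics/end.png

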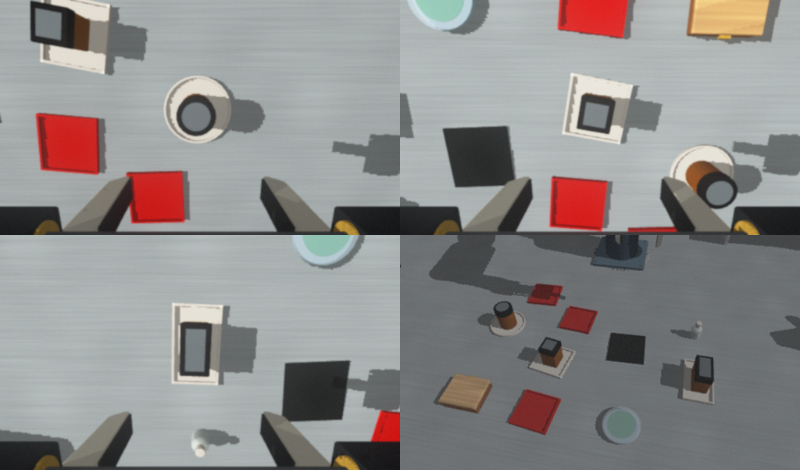

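All three jars stand upright and centred in the matching white trays, and the bystanders are where they were.

```bash
python3 -c "
from bench import robot
robot.hand_in(); print(robot.current_t())"
```

```text
the job is handed in; nothing more can be done
the job is handed in; nothing more can be done
```

All three jars are in their own trays, and I handed the job in at about 53 s of the 104 s allowed. I parked the round jar on the mat, moved the square jar to the square tray and the oblong jar to the oblong tray, then moved the round jar to the round tray. Each one was lowered slowly until the tool felt it touch, with the touch-down at the height it was gripped.

Last checks from the wrist camera:

| Jar | Distance from tray centre | Angle to tray |
|---|---|---|
| Round | about 1 mm | not needed |
| Square | about 1 mm | about 0.5° |
| Oblong | about 1 mm | about 1–2° |

In the final pictures the jars look upright and the slide box, petri dish and bottle show no movement by eye; I did not measure either.

Two measurements disagreed:
- **First jar positions:** the overhead camera's first positions for the round and square jars differed from the wrist camera's by about 6 to 9 mm. I gripped the round jar by the wrist view and the square jar slightly short of it. The closing jaws took up the error across them, and both placed well.
- **Round tray at the end:** its final outline was partly hidden by the jar and gave a centre about 4 mm off. I used the circle fit taken before placing, (469.0, -303.5), instead. Both are well within the 14 mm allowed.

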